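Close the vents of three paint canisters

TASK

Close up the three white paint canisters for the night: with the fingertips, press the black rubber plug in each wooden lid lightly down into the lid, first on the smallest canister, then the middle-sized one, then the largest. Press gently, only as hard as the plugs need, and do not pick up, shift or tip the canisters or disturb anything else on the table.

Things in the scene. Friction and masses are not known exactly. Their poses are not given: they have to be found in the camera images.
- canister_small: the smallest of three loose upright canisters, 54 mm in diameter and 60 mm tall to the top of its lid: white glazed body, pale wooden lid, black rubber plug in the middle of the lid. Origin: centre of its underside, z up
- plug_small (a joint): travel of the rubber vent plug in the lid of the small canister, in m: 0 fully up, 0.008 fully down in the lid. It slides straight down, needs about 3 N to start and 5 N at the bottom of its travel (a firm stop), and stays where it is pushed; vent closed from 0.005 on. More than 20 N is too hard
- plug_small_top (a point): centre of the top face of that plug (26 mm in diameter), moving with it: 10 mm above the lid when up (70 mm above the table), 2 mm above the lid when fully down
- canister_medium: the middle-sized of three loose upright canisters, 66 mm in diameter and 80 mm tall to the top of its lid: white glazed body, pale wooden lid, black rubber plug in the middle of the lid. Origin: centre of its underside, z up
- plug_medium (a joint): travel of the rubber vent plug in the lid of the medium canister, in m: 0 fully up, 0.008 fully down in the lid. It slides straight down, needs about 3 N to start and 5 N at the bottom of its travel (a firm stop), and stays where it is pushed; vent closed from 0.005 on. More than 20 N is too hard
- plug_medium_top (a point): centre of the top face of that plug (26 mm in diameter), moving with it: 10 mm above the lid when up (90 mm above the table), 2 mm above the lid when fully down
- canister_large: the largest of three loose upright canisters, 76 mm in diameter and 100 mm tall to the top of its lid: white glazed body, pale wooden lid, black rubber plug in the middle of the lid. Origin: centre of its underside, z up
- plug_large (a joint): travel of the rubber vent plug in the lid of the large canister, in m: 0 fully up, 0.008 fully down in the lid. It slides straight down, needs about 3 N to start and 5 N at the bottom of its travel (a firm stop), and stays where it is pushed; vent closed from 0.005 on. More than 20 N is too hard
- plug_large_top (a point): centre of the top face of that plug (26 mm in diameter), moving with it: 10 mm above the lid when up (110 mm above the table), 2 mm above the lid when fully down
- plain_jar: bystander: small glass jar with a plain steel lid and no plug, 47 mm in diameter, 54 mm tall, standing among the canisters. Origin: centre of its underside
- sharpener: bystander: metal pencil sharpener block, 45 x 30 x 25 mm, lying among the canisters. Origin: centre of its underside
- mug: bystander: white mug, 80 mm in diameter, 95 mm tall, handle on its +y side, behind the canisters. Origin: centre of its underside
- tub: bystander: low white plastic tub, 90 mm in diameter, 45 mm tall, behind the canisters. Origin: centre of its underside
- bowl: bystander: small white bowl, 96 mm in diameter, 34 mm tall, between the robot and the canisters. Origin: centre of its underside
- pencil: bystander: flat yellow pencil, 160 mm long along its x, 8 mm thick, between the robot and the canisters. Origin: centre of its underside
- brush: bystander: flat paint brush lying along its x, about 200 mm long and 50 mm wide, right of the canisters. Origin: centre of its underside
- sketchbook: bystander: red sketchbook lying flat, 130 x 200 x 16 mm, left of the canisters. Origin: centre of its underside
There are look-alikes about, which are no part of the job. What is shaped like the canister_medium but pink is not meant.

How it is judged:
On the way, in this order (a step that is already met when the one before it is completed fails the run):
1. smallest canister's plug pressed in, the other two still up (value of joint plug_small above 0.005 m and value of joint each of plug_medium, plug_large below 0.003 m), for 0.2 s.
2. then the middle canister's plug pressed in, the largest's still up (value of joint each of plug_small, plug_medium above 0.005 m and value of joint plug_large below 0.003 m), for 0.2 s.
3. then the largest canister's plug pressed in (value of joint each of plug_small, plug_medium, plug_large above 0.005 m), for 0.2 s.
At the end, for the whole second after the job is handed in: All three plugs are at least 5 mm down (of 8 mm), the canisters upright (within 0.1 rad), at rest and within 20 mm of where they began, and every bystander within 30 mm of where it began (all of step 3 and distance of each of canister_small, canister_medium, canister_large from where it was at the start of the episode below 0.02 m and angle between each of canister_small, canister_medium, canister_large's own z axis and vertical below 0.1 rad and linear speed of each of canister_small, canister_medium, canister_large below 0.02 m/s and distance of each of plain_jar, sharpener, mug, tub, bowl, pencil, brush, sketchbook from where it was at the start of the episode below 0.03 m); the robot touches nothing.
It fails at once if a plug pressed out of turn: the middle one before the smallest, or the largest before the middle one ((value of joint plug_medium above 0.003 m and value of joint plug_small below 0.005 m) or (value of joint plug_large above 0.003 m and value of joint plug_medium below 0.005 m)).
It fails at once if a canister or its plug pressed harder than 20 N (contact force between any of the fingers, the arm and canister_small above 20 N or contact force between any of the fingers, the arm and canister_medium above 20 N or contact force between any of the fingers, the arm and canister_large above 20 N).
It fails at once if a canister lifted more than 10 mm, shoved more than 20 mm or tipped (height (world z) of any of canister_small, canister_medium, canister_large above 0.01 m or distance of any of canister_small, canister_medium, canister_large from where it was at the start of the episode above 0.02 m or angle between any of canister_small, canister_medium, canister_large's own z axis and vertical above 0.25 rad).
It fails at once if a bystander lifted or moved more than 30 mm (height (world z) of any of plain_jar, sharpener, mug, tub, bowl, pencil, brush, sketchbook above 0.02 m or distance of any of plain_jar, sharpener, mug, tub, bowl, pencil, brush, sketchbook from where it was at the start of the episode above 0.03 m).
It also fails if it takes over 51 s, if anything falls off the work surface, if the arm or the gripper's body presses on something with over 40 N, if the wrist force passes 120 N, or if a joint passes its speed limit or range.

ROBOT

A 7-joint arm with a two-finger parallel gripper is mounted at the origin on the work surface. World frame = base frame: x ahead of the robot, y to its left, z up, the work surface at z = 0. Lengths are in m, angles in rad, forces in N, time in s.
With the tool pointing down it reaches from about 0.35 to 0.9 m from the base axis. Payload 7.2 kg.
Tool frame: the origin (TCP) lies at the very end of the fingers, on their centre line; the grasp point (between the pads) lies 19 mm behind it; z points along the fingers, y is the line along which they close (so a half turn about z gives the same grasp; the last joint's range is limited). The gripper opens to 88 mm and grips with 3 to 60 N. Pads are 20 mm wide; open, the fingers measure 115 mm over their backs; the gripper's body (75 mm by 178 mm) begins 61 mm behind the grasp point.
Start: joints at [-1.253, 0.411, -0.013, 1.596, 0.006, 1.134, -0.082], TCP at [0.235, 0.579, 0.223] pointing down, gripper open.
Joint ranges: [-2.95, 2.95], [-0.29, 1.99], [-1.47, 1.44], [0.14, 2.54], [-1.03, 4.17], [0.13, 1.85], [-2.86, 2.86]. Speed limits (rad/s): [2.39, 2.39, 3.01, 3.01, 3.14, 3.14, 3.14].

INTERFACE

Orientations are given as a 3x3 rotation matrix whose columns are the frame's x, y, z axes.
In Python, from bench import ctrl gives the robot as it stands.
- The arm moves only by the tool arm_command, never from a script. Its argument "motion" is text: rows parted by semicolons, each of 5 numbers parted by spaces: the closure, from 0 (fully open) to 1 (shut), then the shift along the tool's x, y, z each as a share of 25 cm, from -1 to 1, then the turn about the tool's z as a share of 45 degrees, from -1 to 1. A call has exactly 5 rows; each row is the pose to reach, as a shift and turn from the pose commanded when the call began, along the tool's axes at that moment; what a row does not reach only later rows make up. A row lasts 1/12 s, in which the tool goes at most 41.7 mm and 7.16 degrees, less where a joint would pass 70% of its speed; a pose out of reach is approached as far as the arm can. A call with a number of a shift or a turn outside -1 to 1 is refused whole. A call with a gripper value outside its range is refused whole. The fingers move at their own pace and stop on an object; "force" is the grip in N (left out, the last holds). Time passes only in rows, so rows that repeat a pose let the fingers close, or fill a call up. It gives the time, the measured TCP pose, the force, the opening and the grip force at its end, in the units of the state.
- ctrl.read_state(): the state, without advancing time (a new reading comes with each control period).
- ctrl.grab_frame(name): name is "scene" or "top"; returns a dict with "frame" (384x512x3 uint8, red, green, blue), "fovy" (degrees; the focal length in pixels is half the picture's height over the tangent of half this angle, whatever the lens; pixels are square), "cx", "cy" (the principal point, pixels), "distortion" ([k1, k2, p1, p2, k3] as OpenCV has them; the pictures are not rectified), "T" (4x4, takes a point from camera to world coordinates). Camera axes: x right, y up, looking along -z (the intrinsics and any distortion apply to the point x, -y, -z); pixel columns grow to the right and rows downward; lengths in m; the calibration is good to about 2 mm. A picture is of the moment at which its call begins. There is no depth.
- ctrl.finish_job(): hands the job in; it is judged then, once.
The state is a dict: "time_s": time; "q": joint angles; "qvel": joint speeds; "joint_efforts": joint torques, N m; "tcp_pos": TCP position; "orientation": TCP orientation; "contact_force": force on the tool from outside, world axes, zero at the start; "ft_torque": the same for the moment, N m; "gripper_width": opening from 0.0 (shut) to 1.0 (fully open); "grip_force": force on a finger pad.
Only numpy, scipy, OpenCV 4.12 (cv2) and the standard library are available. Lean on these libraries where they do the work, as an engineer would, in place of code of your own. Each camera call takes 0.05 s, during which the arm holds its last target. There are 200 camera calls.

## Working session

There is one attempt and no reset: what is moved stays moved. The work goes in short steps, Python scripts to look and compute and a tool call to move; the robot and the scene stay as the last step left them, time stands still between calls to the robot, and variables do not carry over. Pictures are saved under pics/ and viewed, at most 10 in all, crops included, and the job is handed in when it is done.

Besides the shell and the picture viewer there is one more tool, called after "Call:" as name(argument=value, ...), one argument or row to a line, values as JSON. arm_command: Moves the arm, as the interface text tells. Its arguments: {"type":"object","properties":{"motion":{"type":"string"},"force":{"type":"number"}},"required":["motion"]}

```bash
mkdir -p pics; cat > h.py <<'E'
import numpy as np, cv2, pickle
from bench import ctrl
def grab(n):
    f=ctrl.grab_frame(n); cv2.imwrite(f'pics/{n}_{ctrl.read_state()["time_s"]:.2f}.png',f['frame'][:,:,::-1]); pickle.dump(f,open(n+'.pkl','wb')); return f
def load(n): return pickle.load(open(n+'.pkl','rb'))
def K(f):
    h=f['frame'].shape[0]; F=h/2/np.tan(np.radians(f['fovy'])/2); return np.array([[F,0,f['cx']],[0,F,f['cy']],[0,0,1]])
def plane(f,uv,z):
    p=cv2.undistortPoints(np.array([[uv]],float),K(f),np.array(f['distortion'],float))[0,0]
    T=np.array(f['T']); d=T[:3,:3]@np.array([p[0],-p[1],-1]); o=T[:3,3]; return o+d*(z-o[2])/d[2]
def proj(f,P):
    T=np.array(f['T']); c=T[:3,:3].T@(np.array(P)-T[:3,3]); c=c*[1,-1,-1]
    return cv2.projectPoints(c[None],np.zeros(3),np.zeros(3),K(f),np.array(f['distortion'],float))[0].ravel()
E
python3 - <<'E'
from h import *
a=grab('scene');b=grab('top')
for f in (a,b): print(f['fovy'],f['cx'],f['cy'],f['distortion'],np.round(f['T'],3).tolist())
cv2.imwrite('pics/s1.png',cv2.resize(a['frame'][:,:,::-1],(800,600)))
cv2.imwrite('pics/t1.png',cv2.resize(b['frame'][:,:,::-1],(800,600)))
s=ctrl.read_state(); print(s)
E
```

```text
42.41692476514531 259.13528140578836 191.56554362979915 [-0.0840509  0.         0.         0.         0.       ] [[-0.279, -0.611, 0.741, 1.5], [0.96, -0.187, 0.207, 0.263], [0.012, 0.769, 0.639, 0.897], [0.0, 0.0, 0.0, 1.0]]
48.85381436213757 256.5792629111323 197.3975459503225 [-0.06602353  0.          0.          0.          0.        ] [[-0.017, 0.99, -0.142, 0.389], [-1.0, -0.017, -0.002, -0.002], [-0.005, 0.142, 0.99, 1.469], [0.0, 0.0, 0.0, 1.0]]
{'time_s': 0.1, 'q': array([-1.25321224,  0.41181689, -0.01267148,  1.59691038,  0.00560707,
        1.13428595, -0.08220141]), 'qvel': array([ 0.00022163, -0.00478573,  0.00046568, -0.00024904,  0.00035407,
        0.00081698,  0.00134177]), 'joint_efforts': array([ 2.97617284e-03, -5.89091527e+01,  6.44280575e-01, -2.91709757e+01,
       -5.36904379e-02,  1.45186271e-02,  5.32441607e-05]), 'tcp_pos': array([0.23507681, 0.57864741, 0.22191572]), 'orientation': array([[-9.26499329e-01,  3.76296196e-01, -4.08297282e-04],
       [ 3.76296399e-01,  9.26498391e-01, -1.32356211e-03],
       [-1.19764611e-04, -1.37992020e-03, -9.99999041e-01]]), 'contact_force': array([-0.20614553,  0.43858293,  0.29049364]), 'ft_torque': array([ 0.03680883, -0.01423432,  0.01417204]), 'grip_force': 0.0, 'gripper_width': 0.9996879672193939}
```

View pics/s1.png

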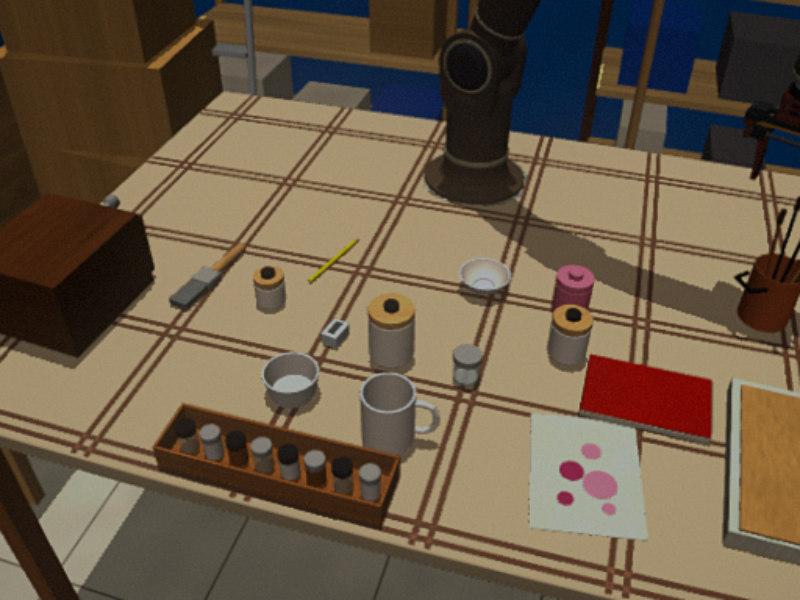

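View pics/t1.png

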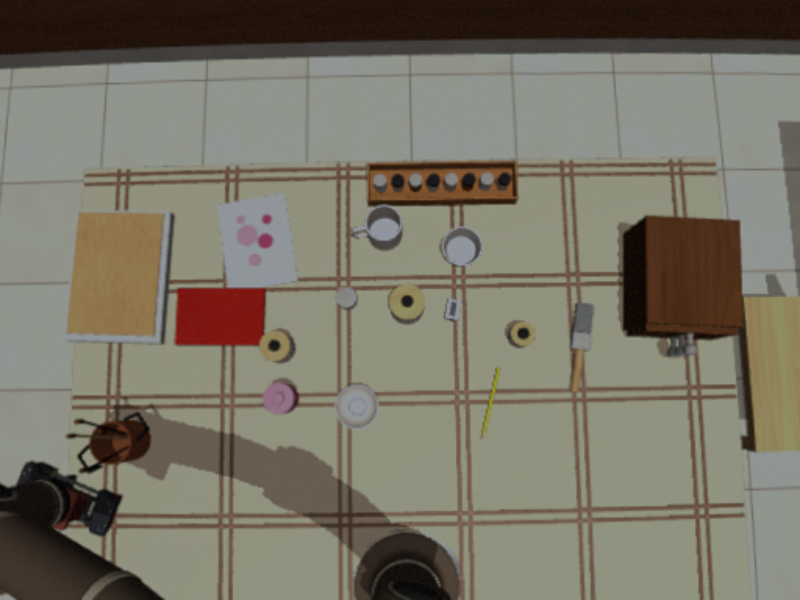

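The scene view (800x600) shows the three canisters with wooden lids. The plugs are small (268,272), large (391,306) and medium (572,315). In the top view they are small (522,333), large (407,301) and medium (275,345).

Possible confusions in the top view are the pink look-alike (280,397), the plain jar (346,297), the black-capped bottles in the rack (398,182 and others), and the tub and mug. The description rules all of these out, because only three things have a wooden lid with a black plug.

```bash
cat > m.py <<'E'
from h import *
a,b=load('scene'),load('top')
G={'small':((268,272),(522,333),.07),'medium':((572,315),(275,345),.09),'large':((391,306),(407,301),.11)}
tiles=[]
for n,(s,t,z) in G.items():
    for f,g in ((a,s),(b,t)):
        x,y=int(g[0]*.64),int(g[1]*.64); r=12
        c=f['frame'][y-r:y+r,x-r:x+r]
        m=(c.max(2)<60).astype(np.uint8)
        k,lab,st,ce=cv2.connectedComponentsWithStats(m)
        i=min(range(1,k),key=lambda i:np.hypot(*(ce[i]-r)) if st[i,4]>5 else 99)
        u=ce[i]+[x-r,y-r]
        # scene view sees top+side: use plane through mid height of plug
        zz=z if f is b else z-.004
        P=plane(f,u,zz); print(n,u.round(1),st[i],P.round(4),np.hypot(*P[:2]).round(3))
        tiles.append(cv2.resize(c[:,:,::-1],(240,240),interpolation=cv2.INTER_NEAREST))
cv2.imwrite('pics/crops.png',np.vstack([np.hstack(tiles[0::2]),np.hstack(tiles[1::2])]))
E
python3 m.py
```

```text
small [170.8 174.3] [ 8  9  9  8 51] [ 0.5375 -0.2584  0.066 ] 0.596
small [334.5 212.8] [10  9  6  7 36] [ 0.5332 -0.2569  0.07  ] 0.592
medium [366.8 201.3] [ 9  8  9  9 65] [0.5181 0.271  0.086 ] 0.585
medium [175.2 220.6] [ 8 10  7  6 35] [0.5147 0.2697 0.09  ] 0.581
large [250.  195.5] [ 8  9  9  8 65] [ 0.6053 -0.0104  0.106 ] 0.605
large [260.1 192.1] [ 9  9  7  7 39] [ 0.6011 -0.0103  0.11  ] 0.601
```

View pics/crops.png

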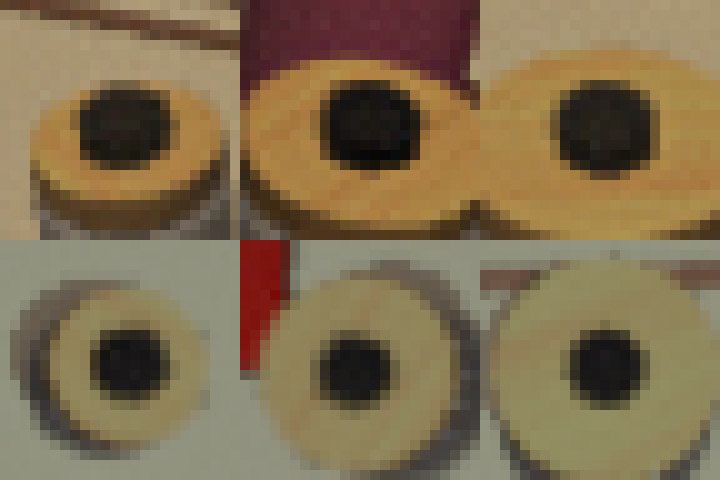

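```bash
cat > g.py <<'E'
import sys; from h import *
def go(t):
    s=ctrl.read_state(); d=s['orientation'].T@(np.array(t)-s['tcp_pos'])
    print('at',s['tcp_pos'].round(4),'F',s['contact_force'].round(2),'shift',d.round(4),'share',(d/.25).round(3))
if len(sys.argv)>3: go([float(v) for v in sys.argv[1:4]])
E
python3 g.py 0.535 -0.258 0.222; python3 -c "
from h import *
b=load('top');a=load('scene')
print(plane(b,(120*.64,440*.64),.05),plane(b,(75*.64,435*.64),.15),plane(a,(768*.64,320*.64),0),plane(a,(780*.64,215*.64),.18))"
```

```text
at [0.2351 0.5786 0.2219] F [-0.21  0.44  0.29] shift [-0.5927 -0.6623  0.0009] share [-2.371 -2.649  0.004]
[0.31810734 0.6089537  0.05      ] [0.33342296 0.65910541 0.15      ] [0.32500454 0.61649541 0.        ] [0.26015229 0.58810476 0.18      ]
```

Call:
arm_command(
  motion="1 0 0 -0.16 0; 1 -0.06 -0.15 -0.16 0; 1 -0.12 -0.3 -0.16 0; 1 -0.18 -0.44 -0.16 0; 1 -0.24 -0.58 -0.16 0",
  force=20,
)

```text
time_s: 0.52
tcp_pos: [0.236, 0.4201, 0.2622]
orientation: [[-0.927, 0.376, -0.0], [0.376, 0.927, -0.001], [-0.0, -0.001, -1.0]]
contact_force: [0.3, -0.3, 1.0]
gripper_width: 0.659
grip_force: 0.0
```

```bash
python3 g.py 0.535 -0.258 0.15
```

```text
at [0.236  0.4201 0.2622] F [ 0.33 -0.31  1.05] shift [-0.5321 -0.5158  0.1126] share [-2.128 -2.063  0.45 ]
```

Call:
arm_command(
  motion="1 -0.11 -0.1 0 0; 1 -0.22 -0.2 0 0; 1 -0.33 -0.3 0 0; 1 -0.43 -0.41 0 0; 1 -0.53 -0.52 0 0",
)

```text
time_s: 0.93
tcp_pos: [0.3103, 0.2499, 0.2625]
orientation: [[-0.926, 0.376, -0.0], [0.376, 0.926, 0.0], [0.0, -0.0, -1.0]]
contact_force: [1.3, -0.1, -0.3]
gripper_width: 0.28
grip_force: 0.0
```

Call:
arm_command(
  motion="1 -0.11 -0.1 0 0; 1 -0.22 -0.2 0 0; 1 -0.33 -0.3 0 0; 1 -0.43 -0.41 0 0; 1 -0.53 -0.52 0 0",
)

```text
time_s: 1.35
tcp_pos: [0.3841, 0.0796, 0.2626]
orientation: [[-0.927, 0.376, 0.0], [0.376, 0.927, 0.0], [0.0, 0.0, -1.0]]
contact_force: [1.1, 0.1, -0.6]
gripper_width: 0.004
grip_force: 0.0
```

Call:
arm_command(
  motion="1 -0.11 -0.1 0 0; 1 -0.22 -0.2 0 0; 1 -0.33 -0.3 0 0; 1 -0.43 -0.41 0 0; 1 -0.53 -0.52 0 0",
)

```text
time_s: 1.77
tcp_pos: [0.458, -0.0905, 0.2627]
orientation: [[-0.927, 0.376, 0.0], [0.376, 0.927, 0.0], [-0.0, 0.0, -1.0]]
contact_force: [0.7, 0.2, 0.4]
gripper_width: 0.002
grip_force: 0.0
```

```bash
python3 g.py 0.535 -0.258 0.12
```

```text
at [ 0.458  -0.0905  0.2627] F [0.73 0.19 0.38] shift [-0.1343 -0.1263  0.1427] share [-0.537 -0.505  0.571]
```

Call:
arm_command(
  motion="1 -0.11 -0.1 0 0; 1 -0.22 -0.2 0 0; 1 -0.33 -0.3 0 0; 1 -0.43 -0.41 0 0; 1 -0.54 -0.5 0 0",
)

```text
time_s: 2.18
tcp_pos: [0.5356, -0.2576, 0.2622]
orientation: [[-0.926, 0.377, -0.001], [0.377, 0.926, -0.0], [0.001, -0.0, -1.0]]
contact_force: [1.2, 0.5, 0.8]
gripper_width: 0.003
grip_force: 0.0
```

Call:
arm_command(
  motion="1 0 0 0.15 0; 1 0 0 0.3 0; 1 0 0 0.45 0; 1 0 0 0.55 0; 1 0 0 0.6 0",
)

```text
time_s: 2.6
tcp_pos: [0.5337, -0.2543, 0.1087]
orientation: [[-0.926, 0.376, -0.005], [0.376, 0.926, 0.002], [0.006, -0.001, -1.0]]
contact_force: [-0.2, 0.4, 0.7]
gripper_width: 0.005
grip_force: 0.0
```

```bash
python3 g.py 0.535 -0.258 0.075; python3 -c "
from h import *
a=grab('scene');b=grab('top')
ca=a['frame'][125:225,110:240,::-1];cb=b['frame'][160:260,270:400,::-1]
cv2.imwrite('pics/c2.png',np.vstack([cv2.resize(x,None,fx=3,fy=3,interpolation=2) for x in (ca,cb)]))"
```

```text
at [ 0.5337 -0.2543  0.1087] F [-0.16  0.37  0.69] shift [-0.0027 -0.0029  0.0337] share [-0.011 -0.012  0.135]
```

View pics/c2.png

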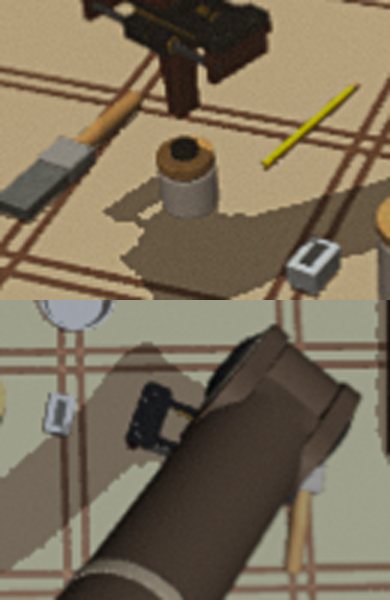

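The closed fingertips, at about (183,112) in the crop, hang right above the small plug at (183,148), and the neighbours are clear. Next I descend to just above the plug.

Call:
arm_command(
  motion="1 0 0 0.03 0; 1 0 0 0.06 0; 1 0 0 0.09 0; 1 0 0 0.11 0; 1 0 0 0.11 0",
)

```text
time_s: 3.12
tcp_pos: [0.5356, -0.255, 0.0845]
orientation: [[-0.927, 0.376, -0.001], [0.376, 0.927, 0.0], [0.001, 0.0, -1.0]]
contact_force: [0.3, 0.4, -0.0]
gripper_width: 0.006
grip_force: 0.0
```

```bash
python3 g.py 0.535 -0.258 0.0635
```

```text
at [ 0.5356 -0.255   0.0845] F [ 0.33  0.36 -0.04] shift [-0.0006 -0.003   0.021 ] share [-0.002 -0.012  0.084]
```

Call:
arm_command(
  motion="1 0 -0.012 0.01 0; 1 0 -0.012 0.02 0; 1 0 -0.012 0.03 0; 1 0 -0.012 0.04 0; 1 0 -0.012 0.048 0",
)

```text
time_s: 3.53
tcp_pos: [0.5347, -0.2582, 0.0729]
orientation: [[-0.926, 0.376, 0.0], [0.376, 0.926, 0.0], [-0.0, 0.0, -1.0]]
contact_force: [-0.1, 0.5, 0.2]
gripper_width: 0.001
grip_force: 0.0
```

Call:
arm_command(
  motion="1 0 0 0.003 0; 1 0 0 0.006 0; 1 0 0 0.009 0; 1 0 0 0.012 0; 1 0 0 0.015 0",
)

```text
time_s: 3.95
tcp_pos: [0.5348, -0.2582, 0.0695]
orientation: [[-0.927, 0.376, 0.0], [0.376, 0.927, 0.0], [-0.0, 0.0, -1.0]]
contact_force: [-1.0, 0.7, 3.3]
gripper_width: 0.01
grip_force: 1.6
```

Contact, with 3.3 N showing at z 0.0695. I continue slowly to about 0.063.

Call:
arm_command(
  motion="1 0 0 0.003 0; 1 0 0 0.006 0; 1 0 0 0.009 0; 1 0 0 0.012 0; 1 0 0 0.015 0",
)

```text
time_s: 4.37
tcp_pos: [0.5348, -0.2582, 0.0657]
orientation: [[-0.927, 0.376, 0.0], [0.376, 0.927, 0.0], [-0.0, 0.0, -1.0]]
contact_force: [-0.4, 0.5, 4.4]
gripper_width: 0.004
grip_force: 2.1
```

```bash
python3 g.py 0.535 -0.258 0.0635
```

```text
at [ 0.5348 -0.2582  0.0657] F [-0.45  0.54  4.4 ] shift [-0.0001  0.0002  0.0022] share [-0.001  0.001  0.009]
```

Call:
arm_command(
  motion="1 0 0 0.003 0; 1 0 0 0.006 0; 1 0 0 0.008 0; 1 0 0 0.01 0; 1 0 0 0.01 0",
)

```text
time_s: 4.78
tcp_pos: [0.5348, -0.2582, 0.0631]
orientation: [[-0.927, 0.376, 0.0], [0.376, 0.927, -0.0], [-0.0, 0.0, -1.0]]
contact_force: [-0.1, 1.0, 2.9]
gripper_width: 0.003
grip_force: 1.7
```

Call:
arm_command(
  motion="1 0 0 0.002 0; 1 0 0 0.002 0; 1 0 0 0.002 0; 1 0 0 0.002 0; 1 0 0 0.002 0",
)

```text
time_s: 5.2
tcp_pos: [0.5348, -0.2581, 0.0626]
orientation: [[-0.927, 0.376, 0.0], [0.376, 0.927, -0.0], [-0.0, 0.0, -1.0]]
contact_force: [0.2, 0.5, 3.2]
gripper_width: 0.008
grip_force: 1.8
```

Call:
arm_command(
  motion="1 0 0 -0.05 0; 1 0 0 -0.2 0; 1 0 0 -0.36 0; 1 0 0 -0.45 0; 1 0 0 -0.5 0",
)

```text
time_s: 5.62
tcp_pos: [0.5355, -0.2592, 0.1914]
orientation: [[-0.926, 0.377, 0.004], [0.377, 0.926, -0.001], [-0.004, 0.0, -1.0]]
contact_force: [0.3, 0.1, -0.2]
gripper_width: 0.006
grip_force: 0.0
```

```bash
python3 g.py 0.516 0.27 0.19;python3 -c "
from h import *
a=grab('scene')
cv2.imwrite('pics/c3.png',cv2.resize(a['frame'][140:220,130:230,::-1],None,fx=6,fy=6,interpolation=2))"
```

```text
at [ 0.5355 -0.2592  0.1914] F [ 0.34  0.14 -0.16] shift [0.2175 0.4828 0.0006] share [0.87  1.931 0.002]
```

View pics/c3.png

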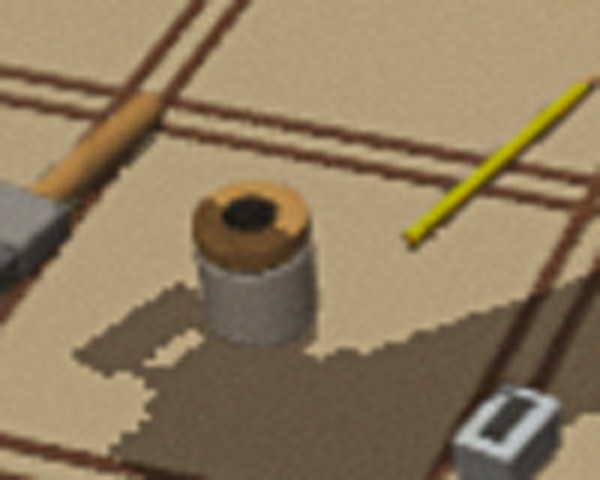

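The small plug at (248,212) now sits nearly flush in the lid, and the canister is upright and unmoved. Next is the medium one.

Call:
arm_command(
  motion="1 0.06 0.13 0 0; 1 0.12 0.26 0 0; 1 0.17 0.39 0 0; 1 0.23 0.52 0 0; 1 0.29 0.64 0 0",
)

```text
time_s: 6.08
tcp_pos: [0.5266, -0.0804, 0.1862]
orientation: [[-0.927, 0.376, -0.002], [0.376, 0.927, 0.0], [0.002, -0.001, -1.0]]
contact_force: [0.4, 0.5, -0.5]
gripper_width: 0.008
grip_force: 0.0
```

Call:
arm_command(
  motion="1 0.06 0.13 0 0; 1 0.12 0.26 0 0; 1 0.17 0.39 0 0; 1 0.23 0.52 0 0; 1 0.29 0.64 0 0",
)

```text
time_s: 6.5
tcp_pos: [0.5195, 0.095, 0.1864]
orientation: [[-0.927, 0.376, -0.002], [0.376, 0.927, -0.001], [0.002, -0.001, -1.0]]
contact_force: [0.6, -0.5, 0.3]
gripper_width: 0.005
grip_force: 0.0
```

Call:
arm_command(
  motion="1 0.06 0.13 0 0; 1 0.12 0.26 0 0; 1 0.17 0.39 0 0; 1 0.25 0.55 0 0; 1 0.29 0.64 0 0",
)

```text
time_s: 6.92
tcp_pos: [0.5118, 0.2724, 0.186]
orientation: [[-0.928, 0.373, -0.002], [0.373, 0.928, -0.0], [0.002, -0.001, -1.0]]
contact_force: [0.3, 0.5, 0.2]
gripper_width: 0.004
grip_force: 0.0
```

Call:
arm_command(
  motion="1 0 0 0.1 0; 1 0 0 0.2 0; 1 0 0 0.28 0; 1 0 0 0.34 0; 1 0 0 0.34 0",
)

```text
time_s: 7.33
tcp_pos: [0.5109, 0.2672, 0.0982]
orientation: [[-0.927, 0.376, -0.006], [0.376, 0.927, -0.004], [0.004, -0.006, -1.0]]
contact_force: [-0.5, -0.9, 0.0]
gripper_width: 0.006
grip_force: 0.0
```

```bash
python3 g.py 0.516 0.27 0.092;python3 -c "
from h import *
a=grab('scene')
cv2.imwrite('pics/c4.png',cv2.resize(a['frame'][110:250,290:450,::-1],None,fx=4,fy=4,interpolation=2))"
```

```text
at [0.5109 0.2672 0.0982] F [-0.54 -0.89  0.03] shift [-0.0037  0.0046  0.0062] share [-0.015  0.018  0.025]
```

View pics/c4.png

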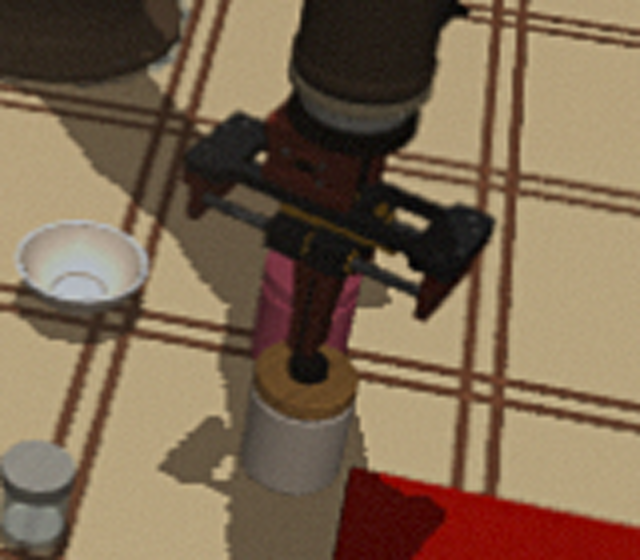

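The fingertips at about (308,345) in the crop are just above the medium plug at (308,365). The pink look-alike behind is clear of them. I trim x and y and let the arm settle.

Call:
arm_command(
  motion="1 -0.01 0.012 0 0; 1 -0.01 0.012 0 0; 1 -0.01 0.012 0 0; 1 -0.01 0.012 0 0; 1 -0.01 0.012 0 0",
)

```text
time_s: 7.8
tcp_pos: [0.5175, 0.2704, 0.1033]
orientation: [[-0.927, 0.376, 0.001], [0.376, 0.927, 0.001], [-0.0, 0.001, -1.0]]
contact_force: [0.4, 0.6, -0.0]
gripper_width: 0.004
grip_force: 0.0
```

```bash
python3 g.py 0.516 0.27 0.0915
```

```text
at [0.5175 0.2704 0.1033] F [ 0.42  0.65 -0.04] shift [ 0.0012 -0.001   0.0118] share [ 0.005 -0.004  0.047]
```

Call:
arm_command(
  motion="1 0.005 -0.004 0.01 0; 1 0.005 -0.004 0.02 0; 1 0.005 -0.004 0.03 0; 1 0.005 -0.004 0.036 0; 1 0.005 -0.004 0.042 0",
)

```text
time_s: 8.22
tcp_pos: [0.5156, 0.2697, 0.0918]
orientation: [[-0.926, 0.376, -0.0], [0.376, 0.926, -0.0], [0.0, -0.0, -1.0]]
contact_force: [0.3, -0.2, -0.0]
gripper_width: 0.005
grip_force: 0.0
```

Call:
arm_command(
  motion="1 0 0 0.003 0; 1 0 0 0.006 0; 1 0 0 0.009 0; 1 0 0 0.012 0; 1 0 0 0.015 0",
)

```text
time_s: 8.63
tcp_pos: [0.5158, 0.2698, 0.0886]
orientation: [[-0.926, 0.376, 0.0], [0.376, 0.926, 0.0], [-0.0, 0.0, -1.0]]
contact_force: [-1.0, -0.7, 3.7]
gripper_width: 0.009
grip_force: 1.7
```

Call:
arm_command(
  motion="1 0 0 0.003 0; 1 0 0 0.006 0; 1 0 0 0.009 0; 1 0 0 0.011 0; 1 0 0 0.013 0",
)

```text
time_s: 9.05
tcp_pos: [0.5158, 0.2698, 0.0852]
orientation: [[-0.926, 0.376, 0.0], [0.376, 0.926, 0.0], [-0.0, 0.0, -1.0]]
contact_force: [-0.9, -0.4, 4.1]
gripper_width: 0.007
grip_force: 2.1
```

Need about 0.083.

Call:
arm_command(
  motion="1 0 0 0.003 0; 1 0 0 0.006 0; 1 0 0 0.009 0; 1 0 0 0.01 0; 1 0 0 0.01 0",
)

```text
time_s: 9.47
tcp_pos: [0.5157, 0.2698, 0.0826]
orientation: [[-0.926, 0.376, 0.0], [0.376, 0.926, -0.0], [-0.0, 0.0, -1.0]]
contact_force: [-0.6, -0.5, 3.3]
gripper_width: 0.008
grip_force: 1.8
```

Call:
arm_command(
  motion="1 0 0 0.001 0; 1 0 0 0.001 0; 1 0 0 0.001 0; 1 0 0 0.001 0; 1 0 0 0.001 0",
)

```text
time_s: 9.88
tcp_pos: [0.5158, 0.2698, 0.0824]
orientation: [[-0.926, 0.376, 0.0], [0.376, 0.926, 0.0], [-0.0, 0.0, -1.0]]
contact_force: [-1.4, -0.9, 5.3]
gripper_width: 0.004
grip_force: 2.5
```

Call:
arm_command(
  motion="1 0 0 -0.05 0; 1 0 0 -0.2 0; 1 0 0 -0.36 0; 1 0 0 -0.45 0; 1 0 0 -0.5 0",
)

```text
time_s: 10.3
tcp_pos: [0.517, 0.2702, 0.2114]
orientation: [[-0.926, 0.377, 0.004], [0.377, 0.926, 0.003], [-0.003, 0.004, -1.0]]
contact_force: [0.1, 0.1, -0.6]
gripper_width: 0.005
grip_force: 0.0
```

```bash
python3 g.py 0.603 -0.0105 0.19;python3 -c "
from h import *
a=grab('scene')
cv2.imwrite('pics/c5.png',cv2.resize(a['frame'][170:240,320:420,::-1],None,fx=6,fy=6,interpolation=2))"
```

```text
at [0.517  0.2702 0.2114] F [ 0.14  0.1  -0.6 ] shift [-0.1853 -0.2277  0.021 ] share [-0.741 -0.911  0.084]
```

View pics/c5.png

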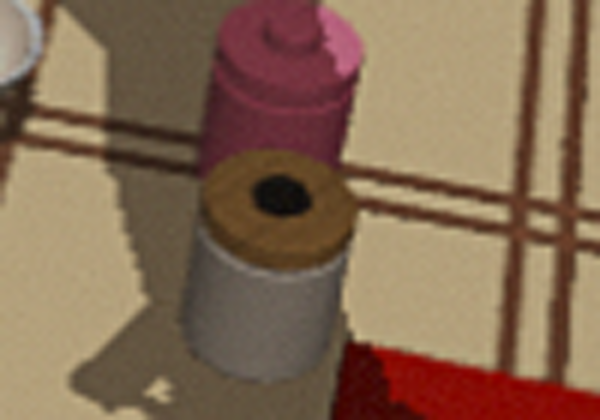

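The medium plug at (282,195) is nearly flush, and the canister is upright. Now the large one.

Call:
arm_command(
  motion="1 -0.07 -0.09 0 0; 1 -0.15 -0.18 0 0; 1 -0.22 -0.27 0 0; 1 -0.3 -0.37 0 0; 1 -0.37 -0.455 0 0",
)

```text
time_s: 10.77
tcp_pos: [0.5584, 0.1276, 0.207]
orientation: [[-0.926, 0.377, -0.001], [0.377, 0.926, -0.001], [0.0, -0.001, -1.0]]
contact_force: [-0.5, -0.0, -0.7]
gripper_width: 0.007
grip_force: 0.0
```

Call:
arm_command(
  motion="1 -0.08 -0.1 0 0; 1 -0.16 -0.2 0 0; 1 -0.24 -0.3 0 0; 1 -0.32 -0.39 0 0; 1 -0.37 -0.455 0 0",
)

```text
time_s: 11.18
tcp_pos: [0.6017, -0.0139, 0.2071]
orientation: [[-0.926, 0.378, -0.0], [0.378, 0.926, -0.001], [-0.0, -0.001, -1.0]]
contact_force: [0.1, 0.3, 0.2]
gripper_width: 0.005
grip_force: 0.0
```

Call:
arm_command(
  motion="1 0 0 0.08 0; 1 0 0 0.16 0; 1 0 0 0.22 0; 1 0 0 0.28 0; 1 0 0 0.32 0",
)

```text
time_s: 11.6
tcp_pos: [0.6004, -0.0105, 0.1254]
orientation: [[-0.926, 0.376, -0.002], [0.376, 0.926, -0.0], [0.002, -0.001, -1.0]]
contact_force: [-0.4, -0.3, 0.1]
gripper_width: 0.005
grip_force: 0.0
```

Call:
arm_command(
  motion="1 0 0 0 0; 1 0 0 0 0; 1 0 0 0 0; 1 0 0 0 0; 1 0 0 0 0",
)

```text
time_s: 12.02
tcp_pos: [0.602, -0.0105, 0.1283]
orientation: [[-0.927, 0.376, 0.001], [0.376, 0.927, 0.0], [-0.001, 0.001, -1.0]]
contact_force: [0.5, -0.1, 0.0]
gripper_width: 0.005
grip_force: 0.0
```

```bash
python3 g.py 0.603 -0.0105 0.1115;python3 -c "
from h import *
a=grab('scene')
cv2.imwrite('pics/c6.png',cv2.resize(a['frame'][110:250,190:350,::-1],None,fx=4,fy=4,interpolation=2))"
```

```text
at [ 0.602  -0.0105  0.1283] F [ 0.5  -0.12  0.03] shift [-0.0009  0.0004  0.0168] share [-0.004  0.002  0.067]
```

View pics/c6.png

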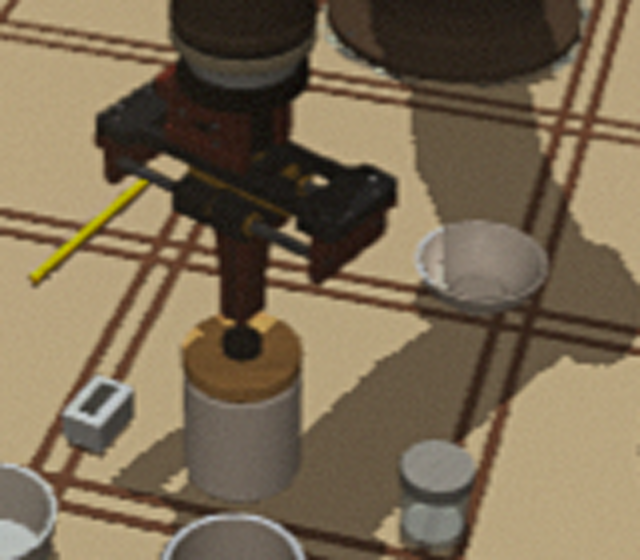

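The fingers at (242,318) are aligned above the large plug at (242,342), with nothing else near them.

Call:
arm_command(
  motion="1 -0.004 0.002 0.015 0; 1 -0.004 0.002 0.03 0; 1 -0.004 0.002 0.044 0; 1 -0.004 0.002 0.055 0; 1 -0.004 0.002 0.062 0",
)

```text
time_s: 12.48
tcp_pos: [0.6023, -0.0105, 0.1112]
orientation: [[-0.927, 0.376, -0.001], [0.376, 0.927, -0.0], [0.001, -0.0, -1.0]]
contact_force: [0.8, -0.5, 1.0]
gripper_width: 0.009
grip_force: 0.0
```

Call:
arm_command(
  motion="1 0 0 0.003 0; 1 0 0 0.006 0; 1 0 0 0.009 0; 1 0 0 0.012 0; 1 0 0 0.015 0",
)

```text
time_s: 12.9
tcp_pos: [0.6026, -0.0106, 0.1084]
orientation: [[-0.926, 0.376, 0.0], [0.376, 0.926, 0.0], [-0.0, 0.0, -1.0]]
contact_force: [-1.8, -0.4, 4.0]
gripper_width: 0.001
grip_force: 1.7
```

Call:
arm_command(
  motion="1 0 0 0.003 0; 1 0 0 0.006 0; 1 0 0 0.009 0; 1 0 0 0.011 0; 1 0 0 0.013 0",
)

```text
time_s: 13.32
tcp_pos: [0.6026, -0.0106, 0.1049]
orientation: [[-0.926, 0.376, 0.0], [0.376, 0.926, -0.0], [-0.0, 0.0, -1.0]]
contact_force: [-1.3, -0.4, 4.6]
gripper_width: 0.004
grip_force: 2.2
```

Call:
arm_command(
  motion="1 0 0 0.003 0; 1 0 0 0.006 0; 1 0 0 0.008 0; 1 0 0 0.009 0; 1 0 0 0.009 0",
)

```text
time_s: 13.73
tcp_pos: [0.6026, -0.0106, 0.1026]
orientation: [[-0.926, 0.376, 0.0], [0.376, 0.926, -0.0], [-0.0, -0.0, -1.0]]
contact_force: [-1.9, -1.1, 4.1]
gripper_width: 0.009
grip_force: 1.9
```

Call:
arm_command(
  motion="1 0 0 0.001 0; 1 0 0 0.001 0; 1 0 0 0.001 0; 1 0 0 0.001 0; 1 0 0 0.001 0",
)

```text
time_s: 14.15
tcp_pos: [0.6027, -0.0106, 0.1025]
orientation: [[-0.926, 0.376, 0.0], [0.376, 0.926, 0.0], [-0.0, 0.0, -1.0]]
contact_force: [-2.1, -0.3, 4.2]
gripper_width: 0.005
grip_force: 2.5
```

Call:
arm_command(
  motion="1 0 0 -0.05 0; 1 0 0 -0.2 0; 1 0 0 -0.36 0; 1 0 0 -0.45 0; 1 0 0 -0.5 0",
)

```text
time_s: 14.57
tcp_pos: [0.6041, -0.0108, 0.2313]
orientation: [[-0.926, 0.377, 0.005], [0.377, 0.926, 0.001], [-0.004, 0.002, -1.0]]
contact_force: [0.8, 0.8, -0.7]
gripper_width: 0.005
grip_force: 0.0
```

Call:
arm_command(
  motion="1 0 0 0 0; 1 0 0 0 0; 1 0 0 0 0; 1 0 0 0 0; 1 0 0 0 0",
)

```text
time_s: 14.98
tcp_pos: [0.6019, -0.0104, 0.2258]
orientation: [[-0.926, 0.376, -0.003], [0.376, 0.926, -0.001], [0.002, -0.001, -1.0]]
contact_force: [0.0, 0.0, -0.2]
gripper_width: 0.002
grip_force: 0.0
```

```bash
python3 -c "
from h import *
a=grab('scene')
cv2.imwrite('pics/s7.png',cv2.resize(a['frame'][140:260,130:410,::-1],(800,343),interpolation=2))"
```

```text
(no output)
```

View pics/s7.png

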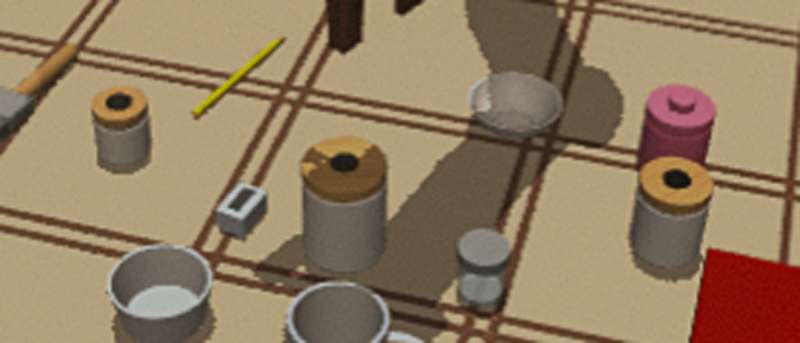

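All three plugs, at (119,101), (344,162) and (677,179), sit nearly flush. Everything stands upright where it was, and the arm is clear.

```bash
python3 -c "
from bench import ctrl
print(ctrl.finish_job())"
```

```text
the job is handed in; nothing more can be done
None
```

I pressed all three plugs about 7 mm down in order (small, medium, large), with wrist force readings of about 5 N at most; nothing looked disturbed in the last picture, and the job was handed in at about 15 s, with no verdict returned.

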